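# Open the filter bay of the bench fume unit

### The arm

A 7-joint arm with a two-finger parallel gripper is mounted at the origin on the work surface. World frame = base frame: x ahead of the robot, y to its left, z up, the work surface at z = 0. Lengths are in m, angles in rad, forces in N, time in s.
With the tool pointing down it reaches from about 0.4 to 0.875 m from the base axis. Payload 4.4 kg.
Tool frame: the origin (TCP) lies at the very end of the fingers, on their centre line; the grasp point (between the pads) lies 19 mm behind it (robot.hold_point_z is the distance from the TCP to the grasp point, in m); z points along the fingers, y is the line along which they close (so a half turn about z gives the same grasp; the last joint's range is limited). The gripper opens to 85 mm and grips with 20 to 120 N. Pads are 22 mm wide; open, the fingers measure 114 mm over their backs; the gripper's body (76 mm by 85 mm) begins 54 mm behind the grasp point. The pads swing forward as they close: fully open they stand 13 mm farther back than shut.
Start: joints at [1.104, 0.628, 0.038, 1.517, -0.027, 0.996, -0.02], TCP at [0.254, -0.598, 0.231] pointing down, gripper open.
Joint ranges: [-3.06, 3.06], [-0.37, 2.12], [-1.25, 1.32], [0.18, 2.47], [-1.1, 4.24], [0.23, 1.98], [-2.94, 2.94]. Speed limits (rad/s): [2.57, 2.57, 3.14, 3.14, 3.14, 3.14, 3.14].

### API

Orientations are given as a 3x3 rotation matrix whose columns are the frame's x, y, z axes.
In Python, from rig import robot gives the robot as it stands. The module is installed in compiled form; this text tells all that it offers.
- The arm moves only by the tool send_rows, never from a script. Its argument "plan" is a list of rows, each an object with "hand": the closure in counts, from 0 (fully open) to 255 (shut); "translation": the shift along the world's x, y, z in m, a list of three; "twist": the turn about the world's z in degrees. A call has 1 to 12 rows; each row shifts and turns the commanded pose from where the row before left it; what a row does not reach is not made up. A row lasts 1/8 s, in which the tool goes at most 62.5 mm and 10.7 degrees, less where a joint would pass 70% of its speed; a pose out of reach is approached as far as the arm can. A call with a gripper value outside its range is refused whole. The fingers move at their own pace and stop on an object; the grip force is fixed at half the most. Time passes only in rows, so rows that do not move let the fingers close. It gives the time, the measured TCP pose, the force, the opening and the grip force at its end, in the units of the state.
- robot.read_state(): the state, without advancing time (a new reading comes with each control period).
- robot.camera(name): name is "side" or "top" or "wrist"; returns a dict with "img" (384x512x3 uint8, red, green, blue), "range_z" (384x512 float32, m along the optical axis (not along the pixel's ray), 0 where there is no reading), "fx", "fy", "cx", "cy" (pixels), "R" (3x3) and "t" (3): a world point X has camera coordinates R X + t. Camera axes: x right, y down, z forward; pixel columns grow to the right and rows downward; lengths in m; the calibration is good to about 2 mm. A picture is of the moment at which its call begins.
- robot.sign_off(): hands the job in; it is judged then, once.
Trained networks look in the newest picture that a camera, given by its name, has taken for a name from the list of things; names that differ only in an ending like _2 or _b are one class to them, and where a whole thing is asked for, a point or a joint stands for the part that bears it (a point fixed in the world has none). Each returns a list of dicts, best first, with "conf" (0 to 1); they miss things now and then, are a little off and sometimes report something else, mostly with a low value. They report only what shows in the picture. A call takes as long as a camera call.
- robot.cut_out(camera, target): "mask" (384x512 bool, what is visible of it) and "box" ([left, top, right, bottom] in pixels, round what is visible of it).
- robot.place_of(camera, target): "xy" ([column, row] in pixels: a listed point, or the origin of a listed thing).
The state is a dict: "clock": time; "q": joint angles; "dq": joint speeds; "joint_torque": joint torques, N m; "tool_pos": TCP position; "orientation": TCP orientation; "force": force on the tool from outside, world axes, zero at the start; "torque": the same for the moment, N m; "gripper_width": finger opening in m; "gripper_force": force on a finger pad.
Only numpy, scipy, OpenCV 4.12 (cv2) and the standard library are available. Lean on these libraries where they do the work, as an engineer would, in place of code of your own. Each camera call takes 0.05 s, during which the arm holds its last target. There are 200 camera calls.

### The job

On the grey fume filter unit, press the red snap tab fully in; this frees the yellow filter cover. Then push the cover along its rails, over the tab and onto the parking deck until the filter opening is completely uncovered, and leave it lying flat there. Push it only, never lift it, and leave the ink jar, the ink tin and the spatula where they are.

Things in the scene. Friction and masses are not known exactly. Their poses are not given: they have to be found in the camera images.
- unit: Low grey fume filter unit fixed to the bench, 335 long (x) x 150 wide (y) x 92 mm high. Origin on the bench top under the centre of the cover's seat; z up; +x is the way the cover slides off, towards the parking deck; the body spans x = -115 to +220 mm. Side rails (|y| 54.5 to 75 mm, top at 92 mm) guide the cover, runners inside them (|y| 46 to 54.5, top at 80 mm) carry it.
- opening (a point): Centre of the filter opening (100 along x, 88 mm along y) and of the seat (x = -60 to +60 mm), 80 mm above the bench, the height of the seated cover's underside. Axes as the unit's, which may be turned up to 80 degrees either way.
- apron (a point): Middle of the flat free apron behind the cover, on its surface, 74 mm above the bench, 93 mm from the opening's centre along the unit's -x. The apron spans x = -115 to -60 mm; room for a fingertip. Two small stops at the seat's rear corners (x = -72 to -62, |y| 40 to 54.5 mm, 92 mm high) keep the cover from going back; the 80 mm between them is free.
- deck (a point): Where the cover parks: middle of the parking deck, on its surface, 74 mm above the bench, 136 mm from the opening's centre along the unit's +x. The deck spans x = +60 to +211 mm and is closed by an end stop 92 mm high, which the cover meets when its centre is at x = +151 mm.
- cover: Yellow plastic filter cover, a loose plate 120 (x) x 104 (y) x 20 mm thick, about 0.18 kg; dark chevrons on top. Origin at the centre of its underside, axes as the unit's when seated. It slides on the runners with 2.5 mm play either side; a few newtons push it once the tab is in. The opening is uncovered when the cover's centre is 110 mm or more along the unit's +x from the opening's centre.
- cover_back (a point): Middle of the cover's rear edge face (its -x end, away from the tab), half-way up its 20 mm thickness: the face to push towards the cover's +x. Its height is 90 mm while the cover lies on the runners. A fingertip fits on the apron behind it.
- tab_top (a point): Press point on top of the red snap tab, 44 (x) x 30 (y) mm, just ahead of the seated cover's leading edge: the tab spans 62 to 106 mm along the unit's +x from the opening's centre, this point at 88 mm, 28 mm from the cover. Top 87 mm above the bench when out (13 mm proud of the deck), 77 mm when fully in. Axes as the unit's; moves with the tab.
- tab (a joint): How far the tab is pressed straight down, in m: about 0 (out, at most 0.002 at the start) to 0.010 (fully in). It takes about 5 N, has no spring and stays where it is pressed. While it is out it blocks the cover; the cover passes over it from 0.007 on.
- jar_mid (a point): Bystander: white ink jar with blue label and black cap, 56 mm across, 70 mm high, standing on the bench beside the unit; point at its centre, half-way up.
- tin_mid (a point): Bystander: ink tin with red label, 60 mm across, 60 mm high, standing on the bench beside the unit; point at its centre, half-way up. Jar and tin may change places.
- knife: Bystander: spatula 190 mm long lying on the bench along the unit's other side (its -y side). Origin at its underside, its x along its length.

How it is judged:
By the outcome, as a careful person would: the job done as asked, in the order asked, and still so for the second after the job is handed in, with the robot touching nothing.
It also fails if it takes over 42 s, if anything falls off the work surface, if the arm or the gripper's body presses on something with over 40 N, if the wrist force passes 120 N, or if a joint passes its speed limit or range.

## Working session

There is one attempt and no reset: what is moved stays moved. The work goes in short steps, Python scripts to look and compute and a tool call to move; the robot and the scene stay as the last step left them, time stands still between calls to the robot, and variables do not carry over. Pictures are saved under pics/ and viewed, at most 10 in all, crops included, and the job is handed in when it is done.

Besides the shell and the picture viewer there is one more tool, called after "Request:" as name(argument=value, ...) on one line, values as JSON. send_rows: Moves the arm, as the interface text tells. Its arguments: {"type":"object","properties":{"plan":{"type":"array"}},"required":["plan"]}

```bash
mkdir -p pics; cat > h.py <<'E'
import numpy as np, cv2
from rig import robot
def px2w(c,u,v,z=None,d=None):
    R=np.array(c['R']);t=np.array(c['t'])
    r=R.T@np.array([(u-c['cx'])/c['fx'],(v-c['cy'])/c['fy'],1]);o=-R.T@t
    s=d if d is not None else (z-o[2])/r[2]
    return o+s*r
def save(c,n): cv2.imwrite('pics/'+n,cv2.cvtColor(c['img'],cv2.COLOR_RGB2BGR))
E
python3 - <<'E'
from h import *
np.set_printoptions(precision=4,suppress=True)
Z=dict(opening=.08,apron=.074,deck=.074,cover=.08,cover_back=.09,tab_top=.087,jar_mid=.035,tin_mid=.03,knife=0)
for n in('top','side'):
    c=robot.camera(n);save(c,n+'0.png')
    for k,z in Z.items():
        for p in robot.place_of(n,k)[:2]:
            print(n,k,round(p['conf'],2),np.round(p['xy'],1),px2w(c,*p['xy'],z=z)[:2])
s=robot.read_state();print(s['tool_pos'],s['orientation'],s['clock'],s['gripper_width'])
E
```

```text
top apron 0.96 [236.3 267.8] [0.4147 0.1227]
top deck 0.58 [264.8 143.4] [0.6445 0.0669]
top deck 0.17 [317.9 249.9] [ 0.4442 -0.0257]
top cover 0.62 [246.1 216.9] [0.5056 0.1038]
top cover_back 0.77 [241.4 248.3] [0.4494 0.1127]
top tab_top 0.83 [263.2 174.3] [0.5827 0.0715]
top tab_top 0.21 [188.4 130.5] [0.6675 0.2091]
top jar_mid 0.78 [171.5 212.7] [0.5193 0.249 ]
top tin_mid 0.96 [183.3 132.1] [0.6822 0.229 ]
top knife 0.62 [316.3 251.4] [ 0.4401 -0.0353]
side apron 0.74 [168.5 197.8] [0.4153 0.1204]
side deck 0.66 [225.2 175.3] [0.5205 0.1912]
side deck 0.58 [299.9 205.4] [0.6368 0.0675]
side cover 0.96 [221.6 194.7] [0.5069 0.1094]
side cover_back 0.81 [186.1 188.4] [0.4467 0.1215]
side tab_top 0.87 [272.6 195. ] [0.5925 0.086 ]
side jar_mid 0.66 [221.7 175.7] [0.5188 0.263 ]
side tin_mid 0.76 [306.4 184. ] [0.6933 0.214 ]
side knife 0.61 [185.2 296. ] [ 0.4383 -0.0422]
[ 0.2536 -0.5985  0.2313] [[ 0.9207  0.3902 -0.    ]
 [ 0.3902 -0.9207  0.0001]
 [ 0.     -0.0001 -1.    ]] 1.0 0.08569100805456013
```

```bash
python3 - <<'E'
from h import *
np.set_printoptions(precision=4,suppress=True)
for n in('top','side'):
    c=robot.camera(n)
    for k in('cover','tab_top','unit'):
        for m in robot.cut_out(n,k)[:1]:
            v,u=np.nonzero(m['mask']);d=c['range_z'][v,u];ok=d>0
            R=np.array(c['R']);t=np.array(c['t'])
            P=(np.c_[(u-c['cx'])/c['fx']*d,(v-c['cy'])/c['fy']*d,d]-t)@R
            P=P[ok];zt=np.percentile(P[:,2],90);Q=P[abs(P[:,2]-zt)<.006]
            (x,y),(w,h),a=cv2.minAreaRect(Q[:,:2].astype(np.float32))
            print(n,k,round(m['conf'],2),len(Q),'z',zt,'ctr',x,y,w,h,a,'mean',Q[:,:2].mean(0))
a=cv2.imread('pics/top0.png');cv2.imwrite('pics/top0c.png',cv2.resize(a[60:320,120:400],None,fx=2.2,fy=2.2))
E
```

```text
top cover 0.72 3914 z 0.10200055589370328 ctr 0.5065124034881592 0.10507099330425262 0.10386504232883453 0.11980477720499039 75.70441436767578 mean [0.5054 0.1051]
top tab_top 0.79 342 z 0.08746095838800133 ctr 0.5872728228569031 0.08392027020454407 0.02897653542459011 0.04251400753855705 75.15640258789062 mean [0.5871 0.084 ]
top unit 0.92 4796 z 0.09267831853083333 ctr 0.5577593445777893 0.09187944233417511 0.15022167563438416 0.3356107771396637 75.81278991699219 mean [0.5608 0.0908]
side cover 0.89 2281 z 0.10185448166064648 ctr 0.5069479942321777 0.10342885553836823 0.10629148036241531 0.11920982599258423 75.59220123291016 mean [0.5057 0.0952]
side tab_top 0.71 2283 z 0.10185894110464555 ctr 0.5069479942321777 0.10342885553836823 0.10629148036241531 0.11920982599258423 75.59220123291016 mean [0.5057 0.0952]
side unit 0.72 3721 z 0.09226924497220851 ctr 0.5572200417518616 0.09051993489265442 0.15368369221687317 0.33510303497314453 75.78966522216797 mean [0.5699 0.0615]
```

View pics/top0c.png

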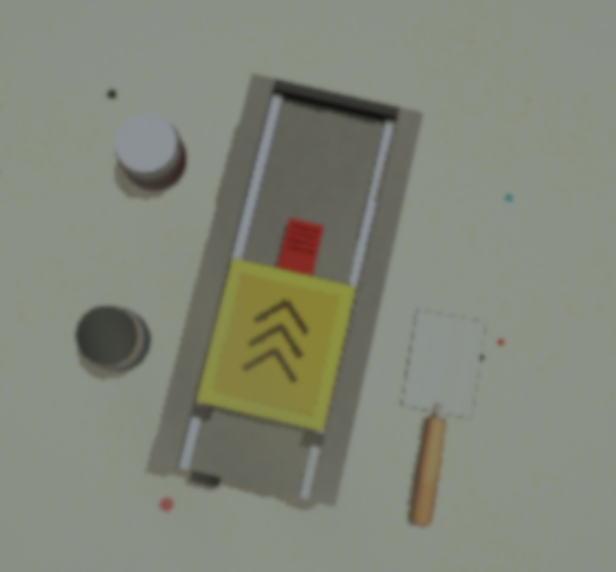

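The top view shows the unit pointing up the image: the red tab at about (300,245) in the crop, the cover at (277,345), and the apron at (250,450). Unit yaw is about −14.3° and its origin about (0.5066, 0.1047). The tab press point is about (0.592, 0.083).

Request:
send_rows(plan=[{"hand": 255, "translation": [0.028, 0.057, 0], "twist": -3.1}, {"hand": 255, "translation": [0.028, 0.057, 0], "twist": -3.1}, {"hand": 255, "translation": [0.028, 0.057, 0], "twist": -3.1}, {"hand": 255, "translation": [0.028, 0.057, 0], "twist": -3.1}, {"hand": 255, "translation": [0.028, 0.057, 0], "twist": -3.1}, {"hand": 255, "translation": [0.028, 0.057, 0], "twist": -3.1}, {"hand": 255, "translation": [0.028, 0.057, 0], "twist": -3.1}, {"hand": 255, "translation": [0.028, 0.057, 0], "twist": -3.1}, {"hand": 255, "translation": [0.028, 0.057, 0], "twist": -3.1}, {"hand": 255, "translation": [0.028, 0.057, 0], "twist": -3.1}, {"hand": 255, "translation": [0.028, 0.057, 0], "twist": -3.1}, {"hand": 255, "translation": [0.028, 0.057, 0], "twist": -3.1}])

```text
clock: 2.9
tool_pos: [0.5852, 0.0766, 0.2316]
orientation: [[0.969, -0.248, 0.001], [-0.248, -0.969, -0.0], [0.001, -0.0, -1.0]]
force: [1.1, -0.7, 0.4]
gripper_width: -0.0001
gripper_force: 0.0
```

Request:
send_rows(plan=[{"hand": 255, "translation": [0, 0, 0], "twist": 0}, {"hand": 255, "translation": [0, 0, 0], "twist": 0}])

```text
clock: 3.15
tool_pos: [0.584, 0.0743, 0.2311]
orientation: [[0.969, -0.245, -0.001], [-0.245, -0.969, -0.001], [-0.0, 0.001, -1.0]]
force: [-0.3, -0.3, -0.5]
gripper_width: -0.0001
gripper_force: 0.0
```

```bash
python3 - <<'E'
from h import *
c=robot.camera('wrist');save(c,'w1.png')
s=robot.read_state();print(s['tool_pos'],np.round(s['orientation'],3),s['clock'],s['force'],s['gripper_width'])
for n,z in(('tab_top',.087),('cover',.08),('deck',.074)):
    for p in robot.place_of('wrist',n)[:1]: print(n,p['conf'],p['xy'],px2w(c,*p['xy'],z=z))
    for m in robot.cut_out('wrist',n)[:1]:
        v,u=np.nonzero(m['mask']);r=cv2.minAreaRect(np.float32([px2w(c,a,b,z=.087 if n=='tab_top' else .1)[:2] for a,b in zip(u,v)]));print(r)
E
```

```text
[0.58387675 0.07318987 0.23124007] [[ 0.969 -0.247 -0.001]
 [-0.247 -0.969 -0.001]
 [-0.     0.001 -1.   ]] 3.2 [-0.35910121 -0.00464127  0.5423362 ] 0.00025174770341473415
tab_top 0.6 [247.3, 180.7] [0.59112327 0.08360022 0.087     ]
((0.5869125127792358, 0.08358381688594818), (0.029498612508177757, 0.046086933463811874), 75.80387878417969)
((0.5088363885879517, 0.10336042940616608), (0.10390555113554001, 0.12183336168527603), 75.0874252319336)
deck 0.63 [251.1, 135.8] [0.63503738 0.06830783 0.074     ]
((0.5744490623474121, 0.08592449128627777), (0.14687204360961914, 0.29337427020072937), 75.8490982055664)
```

View pics/w1.png

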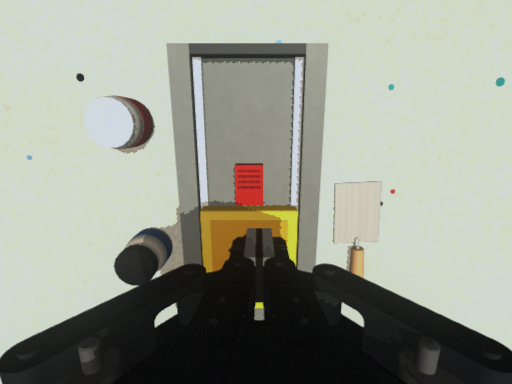

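The wrist view shows the tab at (249,185), clear of the cover. It gives a press point of (0.591, 0.0835), so I'll descend there.

Request:
send_rows(plan=[{"hand": 255, "translation": [0.008, 0.01, -0.03], "twist": 0}, {"hand": 255, "translation": [0, 0, -0.045], "twist": 0}, {"hand": 255, "translation": [0, 0, -0.04], "twist": 0}, {"hand": 255, "translation": [0, 0, -0.02], "twist": 0}, {"hand": 255, "translation": [0, 0, -0.005], "twist": 0}, {"hand": 255, "translation": [0, 0, -0.004], "twist": 0}, {"hand": 255, "translation": [0, 0, -0.004], "twist": 0}, {"hand": 255, "translation": [0, 0, -0.004], "twist": 0}, {"hand": 255, "translation": [0, 0, -0.002], "twist": 0}, {"hand": 255, "translation": [0, 0, 0], "twist": 0}, {"hand": 255, "translation": [0, 0, 0], "twist": 0}])

```text
clock: 4.88
tool_pos: [0.5931, 0.0846, 0.0779]
orientation: [[0.969, -0.246, 0.002], [-0.246, -0.969, 0.0], [0.002, -0.001, -1.0]]
force: [0.9, -1.1, 5.4]
gripper_width: 0.0001
gripper_force: 2.4
```

Request:
send_rows(plan=[{"hand": 255, "translation": [0, 0, -0.002], "twist": 0}, {"hand": 255, "translation": [0, 0, -0.002], "twist": 0}, {"hand": 255, "translation": [0, 0, -0.001], "twist": 0}, {"hand": 255, "translation": [0, 0, 0], "twist": 0}])

```text
clock: 5.38
tool_pos: [0.5933, 0.0847, 0.0764]
orientation: [[0.969, -0.246, 0.003], [-0.246, -0.969, 0.001], [0.002, -0.002, -1.0]]
force: [-6.3, -1.6, 32.9]
gripper_width: 0.0003
gripper_force: 16.5
```

The force rose to 33 N at z = 0.0764, so the tab is bottomed. I'll lift off and move above the apron.

Request:
send_rows(plan=[{"hand": 255, "translation": [0, 0, 0.02], "twist": 0}, {"hand": 255, "translation": [0, 0, 0.04], "twist": 0}, {"hand": 255, "translation": [0, 0, 0.03], "twist": 0}, {"hand": 255, "translation": [-0.044, 0.011, 0], "twist": 0}, {"hand": 255, "translation": [-0.044, 0.011, 0], "twist": 0}, {"hand": 255, "translation": [-0.044, 0.011, 0], "twist": 0}, {"hand": 255, "translation": [-0.044, 0.011, 0], "twist": 0}, {"hand": 255, "translation": [0, 0, 0], "twist": 0}, {"hand": 255, "translation": [0, 0, 0], "twist": 0}])

```text
clock: 6.5
tool_pos: [0.417, 0.1289, 0.1623]
orientation: [[0.969, -0.246, 0.001], [-0.246, -0.969, 0.0], [0.001, -0.0, -1.0]]
force: [1.0, -0.1, 0.0]
gripper_width: -0.0
gripper_force: 0.0
```

```bash
python3 - <<'E'
from h import *
np.set_printoptions(precision=4,suppress=True)
for n in('top','wrist','side'):
    c=robot.camera(n);save(c,n+'2.png')
    for k in('tab_top','cover'):
        for m in robot.cut_out(n,k)[:1]:
            v,u=np.nonzero(m['mask']);d=c['range_z'][v,u];ok=d>0
            R=np.array(c['R']);t=np.array(c['t'])
            P=((np.c_[(u-c['cx'])/c['fx']*d,(v-c['cy'])/c['fy']*d,d]-t)@R)[ok]
            print(n,k,round(m['conf'],2),len(P),np.median(P,0))
d=np.array([.969,-.247]);o=np.array([.5066,.1047])
s=robot.read_state();p=s['tool_pos'];print(p,(p[:2]-o)@d,(p[:2]-o)@[.247,.969],s['force'])
E
```

```text
top tab_top 0.67 362 [0.5891 0.0845 0.0767]
top cover 0.78 3097 [0.5169 0.0962 0.1004]
wrist cover 0.94 24970 [0.5066 0.1042 0.1015]
side tab_top 0.78 289 [0.5871 0.0811 0.0773]
side cover 0.56 2585 [0.5062 0.0889 0.1007]
[0.4165 0.1285 0.1622] -0.09317392902920063 0.0008176948505277115 [-0.0706  0.1805  0.2592]
```

The tab is at 0.077, fully in. I'll descend behind the cover and start pushing.

Request:
send_rows(plan=[{"hand": 255, "translation": [0, 0, -0.03], "twist": 0}, {"hand": 255, "translation": [0, 0, -0.03], "twist": 0}, {"hand": 255, "translation": [0, -0.001, -0.018], "twist": 0}, {"hand": 255, "translation": [0, 0, 0], "twist": 0}, {"hand": 255, "translation": [0.0097, -0.0025, 0], "twist": 0}, {"hand": 255, "translation": [0.0058, -0.0015, 0], "twist": 0}, {"hand": 255, "translation": [0.0058, -0.0015, 0], "twist": 0}, {"hand": 255, "translation": [0.0058, -0.0015, 0], "twist": 0}, {"hand": 255, "translation": [0.0058, -0.0015, 0], "twist": 0}, {"hand": 255, "translation": [0, 0, 0], "twist": 0}])

```text
clock: 8.2
tool_pos: [0.4501, 0.119, 0.0843]
orientation: [[0.969, -0.246, 0.001], [-0.246, -0.969, 0.0], [0.001, -0.0, -1.0]]
force: [-0.8, -0.5, 0.1]
gripper_width: -0.0
gripper_force: 0.0
```

Request:
send_rows(plan=[{"hand": 255, "translation": [0.0097, -0.0025, 0], "twist": 0}, {"hand": 255, "translation": [0.0097, -0.0025, 0], "twist": 0}, {"hand": 255, "translation": [0.0097, -0.0025, 0], "twist": 0}, {"hand": 255, "translation": [0.0097, -0.0025, 0], "twist": 0}, {"hand": 255, "translation": [0.0097, -0.0025, 0], "twist": 0}, {"hand": 255, "translation": [0.0097, -0.0025, 0], "twist": 0}, {"hand": 255, "translation": [0, 0, 0], "twist": 0}])

```text
clock: 9.07
tool_pos: [0.5088, 0.1038, 0.0844]
orientation: [[0.969, -0.247, 0.002], [-0.247, -0.969, -0.0], [0.002, -0.0, -1.0]]
force: [-0.6, -0.8, -0.4]
gripper_width: 0.0002
gripper_force: 0.0
```

```bash
cat > chk.py <<'E'
from h import *
import sys
np.set_printoptions(precision=4,suppress=True)
d=np.array([.969,-.247]);o=np.array([.5066,.1047])
for n in('top','side'):
    c=robot.camera(n);save(c,n+sys.argv[1]+'.png')
    for m in robot.cut_out(n,'cover')[:1]:
        v,u=np.nonzero(m['mask']);z=c['range_z'][v,u];ok=z>0
        P=((np.c_[(u-c['cx'])/c['fx']*z,(v-c['cy'])/c['fy']*z,z]-c['t'])@np.array(c['R']))[ok]
        Q=P[abs(P[:,2]-.1)<.006]
        a=(Q[:,:2]-o)@d;b=(Q[:,:2]-o)@[.247,.969]
        print(n,m['conf'],len(Q),'x',a.min(),a.max(),'y',b.min(),b.max(),cv2.minAreaRect(Q[:,:2].astype(np.float32)),'z front/back',np.median(Q[a>a.max()-.03,2]),np.median(Q[a<a.min()+.03,2]))
s=robot.read_state();p=s['tool_pos'];print(p,(p[:2]-o)@d,(p[:2]-o)@[.247,.969],s['force'],s['clock'])
E
python3 chk.py 3
```

```text
side 0.92 2400 x 0.014837352576931456 0.1338958956045785 y -0.05564565191720516 0.05090421677858256 ((0.5780131220817566, 0.08405837416648865), (0.10621371120214462, 0.11878400295972824), 75.41544342041016) z front/back 0.1006588519299824 0.10066958931527197
[0.5072 0.1043 0.0843] 0.0006402079751090726 -0.00027757914323760626 [ 0.4576 -0.4733 -0.2816] 9.275
```

The cover is flat and square, with its centre at +74 mm, sliding over the tab. Next is the final 60 mm.

Request:
send_rows(plan=[{"hand": 255, "translation": [0.0097, -0.0025, 0], "twist": 0}, {"hand": 255, "translation": [0.0097, -0.0025, 0], "twist": 0}, {"hand": 255, "translation": [0.0097, -0.0025, 0], "twist": 0}, {"hand": 255, "translation": [0.0097, -0.0025, 0], "twist": 0}, {"hand": 255, "translation": [0.0097, -0.0025, 0], "twist": 0}, {"hand": 255, "translation": [0.0078, -0.002, 0], "twist": 0}, {"hand": 255, "translation": [0, 0, 0], "twist": 0}, {"hand": 255, "translation": [-0.0097, 0.0025, 0], "twist": 0}, {"hand": 255, "translation": [-0.0097, 0.0025, 0.01], "twist": 0}, {"hand": 255, "translation": [-0.0097, 0.0025, 0.04], "twist": 0}, {"hand": 255, "translation": [-0.04, 0.01, 0.05], "twist": 0}, {"hand": 255, "translation": [-0.04, 0.01, 0.03], "twist": 0}])

```text
clock: 10.78
tool_pos: [0.4549, 0.1174, 0.2149]
orientation: [[0.969, -0.246, 0.002], [-0.246, -0.969, 0.001], [0.002, -0.002, -1.0]]
force: [0.6, 1.0, 1.5]
gripper_width: -0.0003
gripper_force: 0.0
```

```bash
python3 chk.py 4
```

```text
top 0.88 2406 x 0.08244551812900702 0.19257095474681918 y -0.05529186356754769 0.05096016736495108 ((0.639015793800354, 0.06880245357751846), (0.10543587803840637, 0.11017701029777527), 75.09571075439453) z front/back 0.10014342137438628 0.10005146024881491
side 0.87 2476 x 0.07241779912393766 0.19280512974093217 y -0.056613072348254315 0.049763443840287996 ((0.634364664554596, 0.06901425868272781), (0.10649926215410233, 0.11971008032560349), 75.13839721679688) z front/back 0.10069310004618054 0.10067573168999516
[0.4557 0.1174 0.2137] -0.05245774336706477 -0.00023531322648436166 [-0.3559 -0.7304 -0.4358] 10.975
```

View pics/side4.png

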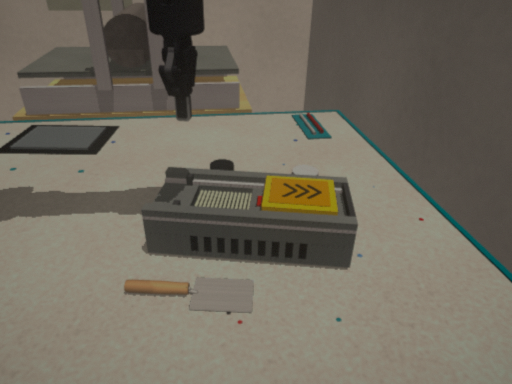

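The side view shows the cover flat on the deck at (300,195), with its centre at +132 mm. The opening at (222,202) is fully uncovered, the arm is clear and the bystanders haven't moved.

```bash
python3 -c "
from rig import robot
print(robot.sign_off())"
```

```text
the job is handed in; nothing more can be done
None
```

The tab is pressed fully in and the cover lies flat on the parking deck about 132 mm along, so the opening is fully uncovered; the jar, tin and spatula were not touched, and the job was handed in at about 11 s.

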